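Hang the heat shield on the burner stand by its slot

ROBOT

A 6-joint arm with a two-finger parallel gripper is mounted at the origin on the work surface. World frame = base frame: x ahead of the robot, y to its left, z up, the work surface at z = 0. Lengths are in m, angles in rad, forces in N, time in s.
With the tool pointing down it reaches from about 0.375 to 0.825 m from the base axis. Payload 5.5 kg.
Tool frame: the origin (TCP) lies midway between the tips of the shut fingers; the grasp point (between the pads) lies 19 mm behind it; z points along the fingers, y is the line along which they close (so a half turn about z gives the same grasp; the last joint's range is limited). The gripper opens to 85 mm and grips with 20 to 120 N. Pads are 22 mm wide; open, the fingers measure 114 mm over their backs; the gripper's body (76 mm by 85 mm) begins 54 mm behind the grasp point. The pads swing forward as they close: fully open they stand 13 mm farther back than shut.
Start: joints at [1.176, 0.314, -0.047, 1.21, 0, 1.571], TCP at [0.231, 0.554, 0.231] pointing down, gripper open.
Joint ranges: [-2.67, 2.67], [-0.69, 1.73], [-1.03, 1.25], [-2.08, 2.16], [-1.42, 1.45], [-3.14, 3.14]. Speed limits (rad/s): [2.39, 2.39, 3.01, 3.14, 3.14, 3.14].

INTERFACE

Orientations are given as a unit quaternion [x, y, z, w].
In Python, from bench import arm gives the robot as it stands.
- The arm moves only by the shell command python3 -m pendant 'ROWS' [FORCE]. ROWS is a JSON object of lists of equal length, an entry for each row: "hand": the opening, from -1 (shut) to 1 (fully open); "linear": the shift along the world's x, y, z in mm, a list of three; "yaw": the turn about the world's z in degrees. A call has 1 to 12 rows; each row shifts and turns the commanded pose from where the row before left it; what a row does not reach is not made up. A row lasts 1/10 s, in which the tool goes at most 50 mm and 8.59 degrees, less where a joint would pass 70% of its speed; a pose out of reach is approached as far as the arm can. A call with a gripper value outside its range is refused whole. The fingers move at their own pace and stop on an object; FORCE is the grip in N (left out, the last holds). Time passes only in rows, so rows that do not move let the fingers close. It gives the time, the measured TCP pose, the force, the opening and the grip force at its end, in the units of the state.
- arm.state(): the state, without advancing time (a new reading comes with each control period).
- arm.read_camera(name): name is "side" or "top" or "wrist"; returns (picture, depth): 420x560x3 uint8, red, green, blue; 420x560 float32, m along the optical axis (not along the pixel's ray), 0 where there is no reading.
- arm.camera_info(name): a dict with "fovy" (degrees; the focal length in pixels is half the picture's height over the tangent of half this angle, whatever the lens; pixels are square), "cx", "cy" (the principal point, pixels), "rvec" (rotation vector, rad) and "tvec" (3), from world to camera coordinates, as OpenCV has them. Camera axes: x right, y down, z forward; pixel columns grow to the right and rows downward; lengths in m; the calibration is good to about 2 mm. A picture is of the moment at which its call begins: read the wrist's pose just before it. camera_info takes no time and is no camera call; for the wrist camera it gives the pose at the moment of the call.
- arm.job_done(): hands the job in; it is judged then, once.
The state is a dict: "clock": time; "joints": joint angles; "qvel": joint speeds; "joint_torque": joint torques, N m; "tcp_pos": TCP position; "tcp_rot": TCP orientation; "wrist_force": force on the tool from outside, world axes, zero at the start; "ft_torque": the same for the moment, N m; "grip_width": opening from 0.0 (shut) to 1.0 (fully open); "gripper_force": force on a finger pad.
Only numpy, scipy, OpenCV 4.12 (cv2) and the standard library are available. Lean on these libraries where they do the work, as an engineer would, in place of code of your own. Each camera call takes 0.05 s, during which the arm holds its last target. There are 200 camera calls.

TASK

Get the bench burner ready for work: lift the aluminium heat shield out of the wooden block and hang it on the pin of the green stand, sliding its open slot sideways over the pin until the pin is under the upright part of the slot, then lowering it gently, not dropping it, until it hangs upright on the pin by the closed top end of the slot. Leave it hanging still and let go of it. Do not knock over or shift the burner, the rod jar, the paddle or the flask.

Things in the scene. Friction and masses are not known exactly. Their poses are not given: they have to be found in the camera images.
- shield: Heat shield, about 0.3 kg: upright aluminium plate 5 mm thick, wooden grip on top, both faces alike (may hang either way round). Origin: plate's underside, mid-thickness, below grip centre, slot leg and centre of mass. x = plate normal, y = along its width towards the slot's open mouth, z = up. Plate: y -72 to +78 mm, z 0 to 140. Starts standing on edge in the block's cut.
- shield_grip (a point): Centre of the shield's pale wooden grip, 155 mm above the shield's underside; axes as the shield. The grip is 20 mm thick (x), 90 mm long (y) and 40 mm high (z). Its ends and both faces are free above the plate.
- slot_mouth (a point): Centre of the open mouth of the L-shaped slot, in the +y edge of the shield (y = 78, z = 80 mm; axes as the shield). The slot goes right through the plate. From here a level channel 20 mm high (z 70 to 90) runs inwards to y = -8 mm.
- slot_end (a point): Where the pin's centreline lies in the shield when it hangs: x = 0, y = 0, z = 107 mm of the shield, axes as the shield. From the inner end of the level channel the slot's upright leg, 16 mm wide (y -8 to +8), rises to its closed top at z = 112 mm, 5 mm above this point.
- block: Fixed wooden block 60 x 160 x 45 mm with a saw-cut along its y axis, 9 mm wide, 35 mm deep (floor of the cut 10 mm above the bench), open at both ends. Origin: centre of its underside, on the bench. The shield stands in the cut, its axes along the block's, its underside 10 mm above the bench.
- stand: Fixed green stand. Origin: on the bench under the post's front face; x = the way the pin points away from the post, z = up. Base 110 (x -45 to +65) x 100 x 12 mm; post 30 x 30 mm, x -30 to 0, top 165 mm above the bench; the pin sticks out from it along x at height 145 mm.
- pin (a point): Middle of the bare brass pin, on its centreline: x 33, y 0, z 145 mm of the stand, axes as the stand. Pin diameter 10 mm, bare from x = 22 to 44 mm, between a steel flange (post side) and a red head (to x = 50), both 26 mm in diameter: the head does not pass the slot, so the plate must come in from the side, between flange and head.
- burner: Bystander: bench burner, yellow round foot of 86 mm diameter, brass barrel, about 115 mm high, some 0.17 m ahead of the stand's post on the pin's side. Origin: centre of its foot on the bench.
- rod_jar: Bystander: glass jar of 72 mm diameter, 85 mm high, with coloured glass rods up to 230 mm high. Origin: centre of its underside.
- paddle: Bystander: graphite paddle with wooden handle lying on the bench, 210 mm long, 50 mm wide, 24 mm high. Origin: on the bench, under the middle of its length within 5 mm; x points to the blade.
- flask: Bystander: small conical glass flask of 72 mm diameter, 96 mm high. Origin: centre of its underside.
There are look-alikes about, which are no part of the job. Several things have the shape of the block; the one meant has the colours described above.

How it is judged:
By the outcome, as a careful person would: the job done as asked, in the order asked, and still so for the second after the job is handed in, with the robot touching nothing.
It also fails if it takes over 48 s, if anything falls off the work surface, if the arm or the gripper's body presses on something with over 40 N, if the wrist force passes 120 N, or if a joint passes its speed limit or range.

## Working session

There is one attempt and no reset: what is moved stays moved. The work goes in short steps, Python scripts to look and compute and a shell command to move; the robot and the scene stay as the last step left them, time stands still between calls to the robot, and variables do not carry over. Pictures are saved under pics/ and viewed, at most 10 in all, crops included, and the job is handed in when it is done.

```bash
mkdir -p pics; cat > h.py <<'E'
import numpy as np,cv2
from bench import arm
def grab(n):
    i=arm.camera_info(n); p,d=arm.read_camera(n); return i,p,d
def K(i): 
    f=210/np.tan(np.radians(i['fovy'])/2); return f
def pts(i,d):
    f=K(i); v,u=np.mgrid[0:420,0:560]
    c=np.stack([(u-i['cx'])/f*d,(v-i['cy'])/f*d,d],-1)
    R=cv2.Rodrigues(np.array(i['rvec'],float))[0]
    return (c-np.array(i['tvec']).ravel())@R
E
python3 - <<'E'
from h import *
print(arm.state())
for n in('top','side'):
    i,p,d=grab(n); print(n,i,(d>0).mean()); cv2.imwrite(f'pics/{n}.png',p[:,:,::-1]); np.savez(f'{n}.npz',p=p,d=d,w=pts(i,d))
E
```

```text
{'clock': 0.0, 'joints': array([ 1.17596999e+00,  3.14231581e-01, -4.80406400e-02,  1.21020241e+00,
       -1.22466304e-05,  1.57082534e+00]), 'qvel': array([ 0.00040014, -0.00060919, -0.00084923, -0.00141958, -0.0006071 ,
        0.00112827]), 'joint_torque': array([ 1.92917185e-03, -5.39593756e+01,  3.39750767e+01,  1.94033759e-02,
       -1.52867517e-05, -1.39593116e-06]), 'tcp_pos': array([0.23057712, 0.55331967, 0.23044808]), 'tcp_rot': array([ 1.96147550e-01,  9.80574033e-01, -8.24057699e-04, -1.58569618e-04]), 'wrist_force': array([ 0.29780277,  0.4553704 , -0.01765221]), 'ft_torque': array([ 0.03492   , -0.04079676,  0.02646323]), 'gripper_force': 0.0, 'grip_width': 0.9981868365119186}
top {'fovy': 53.725744417777, 'cx': 280.56385675975156, 'cy': 213.2699322413809, 'rvec': array([ 2.18672044, -2.18657884,  0.09786268]), 'tvec': array([-0.01355368,  0.51073017,  1.08641116])} 0.9960374149659864
side {'fovy': 53.79380822749529, 'cx': 275.0253780189961, 'cy': 203.03041560256347, 'rvec': array([ 2.09002868, -0.12504047,  0.04513832]), 'tvec': array([-0.50161853,  0.1245929 ,  1.25548194])} 0.9961181972789116
```

View pics/top.png

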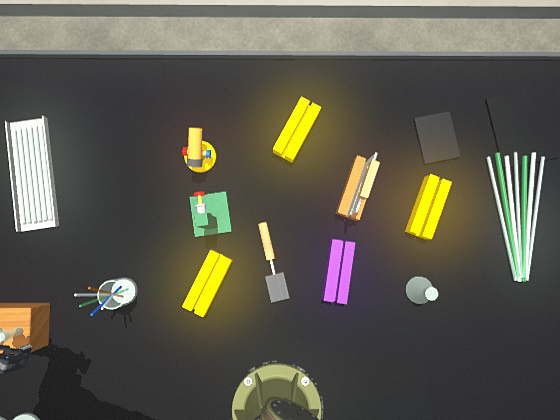

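View pics/side.png

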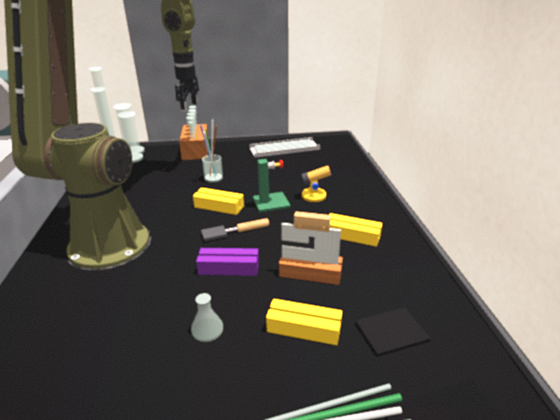

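The top view shows the shield in the orange-brown block at about (360,187), the stand at (210,214) with its pin pointing up towards the burner at (200,150), and the paddle at (270,265). The side view shows the slot opening to the left, towards the robot. Next I measure these.

```bash
python3 - <<'E'
from h import *
T=np.load('top.npz');S=np.load('side.npz')
def rect(n,w,m):
    P=w[m]; 
    if len(P)<5: print(n,len(P));return
    c,s,a=cv2.minAreaRect((P[:,:2]*1000).astype(np.float32)); print(n,len(P),'rect',np.round(c,1),np.round(s,1),round(a,1),'med',np.round(np.median(P,0),4),'z',np.round(np.percentile(P[:,2],[2,98]),4))
for n,D,boxes in(('top',T,dict(sh=(330,145,390,230),st=(185,185,235,240),bu=(175,120,220,178),jar=(70,270,140,320),pad=(255,218,292,305),fl=(400,270,442,310))),('side',S,dict(sh=(270,205,350,290),st=(250,155,295,212)))):
    w,p=D['w'],D['p']; hsv=cv2.cvtColor(p,cv2.COLOR_RGB2HSV); print(n,'bench z',np.median(w[250:300,80:110,2] if n=='side' else w[330:380,150:200,2]))
    for k,(a,b,c,d) in boxes.items():
        m=np.zeros((420,560),bool); m[b:d,a:c]=True
        H,Sa,V=[hsv[:,:,j].astype(int) for j in range(3)]; z=w[:,:,2]
        if k=='sh':
            rect('grip',w,m&(z>.152)&(Sa>60)); rect('plate',w,m&(z>.06)&(z<.155)&(Sa<50)); rect('block',w,m&(z>.04)&(z<.05)&(Sa>100)); rect('plate all z>.06',w,m&(z>.06))
        elif k=='st':
            rect('base',w,m&(H>50)&(H<90)&(Sa>80)&(z<.02)&(z>.006)); rect('posttop',w,m&(z>.155)); rect('red',w,m&((H<8)|(H>172))&(Sa>150)&(z>.1));rect('pinall',w,m&(z>.12)&~((H>50)&(H<90)&(Sa>80)))
        else: rect(k,w,m&(z>.008))
for n,D,(a,b,c,d) in(('top',T,(180,180,240,240)),('side',S,(245,150,355,290)),):
    cv2.imwrite(f'pics/c{n}.png',cv2.resize(D['p'][b:d,a:c,::-1],None,fx=4,fy=4,interpolation=cv2.INTER_CUBIC))
E
```

```text
top bench z -0.00022636387639234917
grip 406 rect [ 504.1 -134. ] [ 56.9 304.7] 41.7 med [ 0.5741 -0.2125  0.184 ] z [0.1551 1.1232]
plate 230 rect [ 574.3 -214.6] [  5.8 149.4] 70.4 med [ 0.5399 -0.2007  0.0944] z [0.0625 0.1518]
block 696 rect [ 577.4 -215.4] [ 60.4 161. ] 71.2 med [ 0.569  -0.2033  0.0452] z [0.0411 0.0488]
plate all z>.06 682 rect [ 508.5 -144.7] [ 72.4 324.9] 43.1 med [ 0.5695 -0.2105  0.1808] z [0.0647 0.1894]
base 945 rect [510.  176.1] [108.5  99.2] 8.7 med [0.5203 0.1596 0.0118] z [0.0073 0.0159]
posttop 226 rect [460.8 110.2] [224.2  70.1] 54.4 med [0.4861 0.1727 0.1642] z [0.1552 1.1232]
red 32 rect [546.8 180.3] [ 5.7 22.9] 9.5 med [0.5473 0.1786 0.1548] z [0.1443 0.1588]
pinall 229 rect [462.5 112.4] [228.4  74.4] 53.3 med [0.5145 0.1747 0.1518] z [0.1262 1.1232]
bu 993 rect [553.6 132.6] [362.9  84.8] 32.8 med [0.6627 0.1972 0.0854] z [0.0094 0.1154]
jar 1057 rect [343.3 216.1] [ 70.9 458.4] 11.6 med [0.3072 0.4014 0.0763] z [0.0091 0.2298]
pad 901 rect [383.5  13. ] [209.5  50. ] 13.6 med [0.3419 0.0092 0.0181] z [0.0122 0.0266]
fl 646 rect [ 376.6 -21
[... 180 characters left out ...]
44] z [0.1527 0.1871]
plate 1364 rect [ 574.3 -215.4] [ 12.  151.3] 70.1 med [ 0.5852 -0.2196  0.1085] z [0.0614 0.1486]
block 729 rect [ 616.6 -117.1] [283.4 160.4] 68.7 med [ 0.6136 -0.2223  0.0444] z [0.0404 0.0473]
plate all z>.06 2008 rect [ 526.2 -639.2] [895.1 147.1] 83.4 med [ 0.5802 -0.2218  0.1264] z [0.0623 0.186 ]
base 418 rect [510.5 175.6] [110.4 106. ] 8.6 med [0.5171 0.1597 0.0115] z [0.007 0.017]
posttop 80 rect [ 437.  -441.9] [1266.4   79.4] 83.2 med [0.4849 0.1632 0.1636] z [0.1557 0.7249]
red 18 rect [547.3 178.3] [ 5.8 19.2] 12.0 med [0.5469 0.1755 0.1502] z [0.1358 0.1586]
pinall 105 rect [ 436.6 -439.5] [1270.9   80.8] 83.2 med [0.519  0.1712 0.1489] z [0.1293 0.7249]
```

View pics/cside.png

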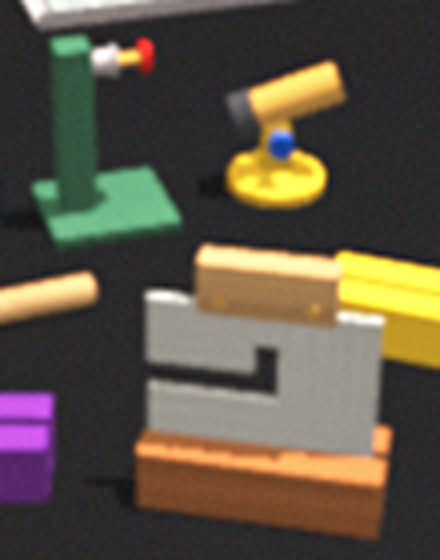

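The crop confirms the slot: its mouth is at the end nearest the robot (crop pixel (150,370)) and its upright leg is at (265,360). So shield yaw is about 70.5° and the pin points at about 8.7°. A turn of -62° then brings the shield onto the pin from the right. I go via the stand for a close look.

```bash
python3 -m pendant '{"hand":[1,1,1,1,1,1,1,1,1,1,1,1],"linear":[[0,0,45],[0,0,45],[25,-37,0],[25,-37,0],[25,-37,0],[25,-37,0],[25,-37,0],[25,-37,0],[25,-37,0],[25,-37,0],[25,-37,0],[25,-37,0]],"yaw":[0,0,0,0,0,0,0,0,0,0,0,0]}' 60
python3 -m pendant '{"hand":[1,1,1],"linear":[[0,0,0],[0,0,0],[0,0,0]],"yaw":[0,0,0]}'
python3 - <<'E'
from h import *
i,p,d=grab('wrist'); w=pts(i,d); np.savez('w1.npz',p=p,d=d,w=w); cv2.imwrite('pics/w1.png',p[:,:,::-1]); print(i, w[210,280])
R=cv2.Rodrigues(i['rvec'])[0]; print('cam pos',-R.T@i['tvec'], arm.state()['tcp_pos'])
E
```

```text
clock: 1.3
tcp_pos: [0.4813, 0.1821, 0.3211]
tcp_rot: [0.196, 0.981, -0.0, -0.0]
wrist_force: [0.7, 1.4, 0.2]
grip_width: 1.001
gripper_force: 0.0
clock: 1.6
tcp_pos: [0.4802, 0.1844, 0.3211]
tcp_rot: [0.196, 0.981, 0.0, -0.0]
wrist_force: [-0.1, -0.2, -0.4]
grip_width: 1.0
gripper_force: 0.0
{'fovy': 65.24716849386515, 'cx': 274.02769266839255, 'cy': 213.9431534204338, 'rvec': array([-2.38701502, -1.59146448, -0.25179824]), 'tvec': array([-0.35523176, -0.42192869,  0.34982309])} [0.49538816 0.18467834 0.16424255]
cam pos [0.40716893 0.2154209  0.46303015] [0.4800795  0.18474437 0.3211517 ]
```

View pics/w1.png

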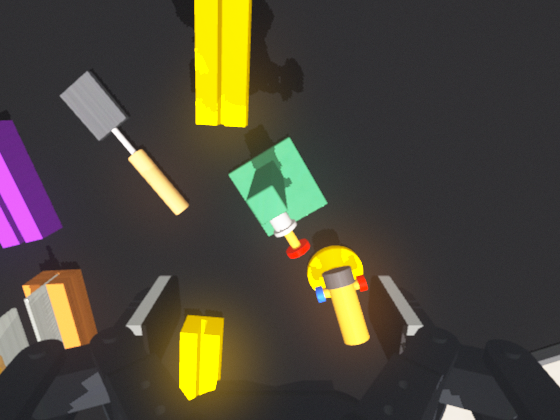

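The wrist view shows the stand at (278,187), with the flange at (282,224), the bare pin at (292,238) and the red head at (298,249). I measure the pin from this view.

```bash
python3 - <<'E'
from h import *
D=np.load('w1.npz');p,w=D['p'],D['w'];z=w[:,:,2]
H,S,V=[x.astype(int) for x in cv2.split(cv2.cvtColor(p,cv2.COLOR_RGB2HSV))]
m=np.zeros((420,560),bool); m[130:262,225:330]=True
def r(n,k):
    P=w[k&m]*1000; c,s,a=cv2.minAreaRect(P[:,:2].astype(np.float32)); print(n,len(P),np.round(c,1),np.round(s,1),round(a,1),'mean',np.round(P.mean(0),1),np.round(np.percentile(P[:,2],[2,50,98]),1))
g=(H>50)&(H<90)&(S>80)
r('base',g&(z>.007)&(z<.016)); r('posttop',g&(z>.160)&(z<.17)); r('red',((H<6)|(H>174))&(S>150)&(z>.1)); r('flange',(S<60)&(V>100)&(z>.12)); r('brass',(H>12)&(H<32)&(S>90)&(z>.13))
E
```

```text
base 3249 [510.6 179. ] [110.6  99.7] 8.6 mean [502.4 190.6  11. ] [ 9.1 11.  12.8]
posttop 949 [485.6 175.3] [30.  29.9] 8.7 mean [484.8 175.7 163.9] [161.5 164.  165.6]
red 233 [546.9 184.7] [ 6.7 25.5] 9.1 mean [545.7 185.3 150.9] [136.6 152.8 157.5]
flange 413 [465.5 190.6] [ 25.8 124.2] 78.7 mean [513.5 180.5 153.2] [144.6 153.  157.5]
brass 164 [475.9 194.7] [ 13.5 143. ] 78.6 mean [530.5 184.3 159.4] [143.7 148.1 463. ]
```

```bash
python3 -m pendant '{"hand":[1,1,1,1,1,1,1,1,1,1,1,1],"linear":[[9.5,-40,0],[9.5,-40,0],[9.5,-40,0],[9.5,-40,0],[9.5,-40,0],[9.5,-40,0],[9.5,-40,0],[9.5,-40,0],[9.5,-40,-30],[9.5,-39,-30],[0,0,0],[0,0,0]],"yaw":[3,0,0,0,0,0,0,0,0,0,0,0]}'
python3 - <<'E'
from h import *
i,p,d=grab('wrist'); w=pts(i,d); np.savez('w2.npz',p=p,d=d,w=w); cv2.imwrite('pics/w2.png',p[:,:,::-1])
z=w[:,:,2];H,S,V=[x.astype(int) for x in cv2.split(cv2.cvtColor(p,cv2.COLOR_RGB2HSV))]
print(arm.state()['tcp_pos'],arm.state()['tcp_rot'],arm.state()['joints'])
near=np.hypot(w[:,:,0]-.5745,w[:,:,1]+.215)<.11
for n,k in(('griptop',(z>.178)&(z<.192)),('block',(z>.035)&(z<.055)&(S>100)),('plate',(z>.06)&(z<.152)&(S<60))):
    P=w[k&near]*1000; c,s,a=cv2.minAreaRect(P[:,:2].astype(np.float32)); print(n,len(P),np.round(c,1),np.round(s,1),round(a,1),np.round(np.percentile(P[:,2],[2,50,98]),1))
E
```

```text
clock: 2.85
tcp_pos: [0.5752, -0.2134, 0.2607]
tcp_rot: [0.17, 0.985, 0.0, -0.001]
wrist_force: [0.4, 0.4, 0.6]
grip_width: 1.003
gripper_force: 0.0
[ 0.5757675  -0.2129508   0.26194868] [ 1.69648191e-01  9.85504593e-01  3.25202402e-04 -2.86829672e-04] [-3.54540917e-01  3.31811016e-01  4.74099136e-02  1.28707824e+00
  5.34420432e-04 -1.35957171e-02]
griptop 3280 [ 577.9 -213.4] [20.  89.7] 70.5 [181.4 184.  185.3]
block 4596 [ 578.2 -213.4] [ 60.2 159.5] 70.4 [42.5 44.1 45.6]
plate 322 [ 575.1 -212.5] [  4.4 149.6] 70.4 [147.5 149.2 150.6]
```

View pics/w2.png

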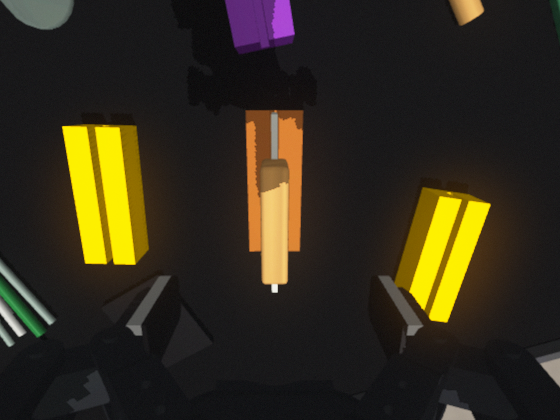

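The grip lies centred at about (275,222), in line with the fingers, and measures to within 2 mm of the TCP. I descend and close.

```bash
python3 -m pendant '{"hand":[1,1,1,1,1,1,-1,-1,-1,-1,-1,-1],"linear":[[2,0,-40],[0,0,-40],[0,0,-20],[0,0,-12],[0,0,0],[0,0,0],[0,0,0],[0,0,0],[0,0,0],[0,0,0],[0,0,0],[0,0,0]],"yaw":[0,0,0,0,0,0,0,0,0,0,0,0]}' 60; python3 -m pendant '{"hand":[-1,-1,-1],"linear":[[0,0,0],[0,0,0],[0,0,0]],"yaw":[0,0,0]}'
```

```text
clock: 4.1
tcp_pos: [0.5779, -0.2145, 0.1503]
tcp_rot: [0.17, 0.985, -0.0, 0.0]
wrist_force: [0.4, 0.0, 3.4]
grip_width: 0.226
gripper_force: 59.3
clock: 4.4
tcp_pos: [0.5779, -0.2145, 0.1503]
tcp_rot: [0.17, 0.985, -0.0, 0.0]
wrist_force: [0.1, 0.4, 4.1]
grip_width: 0.225
gripper_force: 59.4
```

```bash
python3 -m pendant '{"hand":[-1,-1,-1,-1,-1,-1,-1,-1,-1],"linear":[[0,0,5],[0,0,10],[0,0,15],[0,0,15],[0,0,15],[0,0,15],[0,0,15],[0,0,0],[0,0,0]],"yaw":[0,0,0,0,0,0,0,0,0]}'
```

```text
clock: 5.3
tcp_pos: [0.5775, -0.2144, 0.2398]
tcp_rot: [0.17, 0.985, -0.0, -0.0]
wrist_force: [-0.2, 0.4, -2.6]
grip_width: 0.23
gripper_force: 58.6
```

```bash
python3 -m pendant '{"hand":[-1,-1,-1,-1,-1,-1,-1,-1,-1,-1,-1,-1],"linear":[[-1,10,0],[-2,20,0],[-3,32,0],[-3,32,0],[-3,32,0],[-3,32,0],[-3,32,0],[-3,32,0],[-3,32,0],[-2,20,0],[-1,9,0],[0,0,0]],"yaw":[-3,-6,-6,-6,-6,-6,-6,-6,-6,-6,-4.8,0]}'
python3 -m pendant '{"hand":[-1,-1,-1],"linear":[[0,0,-20],[0,0,-15],[0,0,0]],"yaw":[0,0,0]}'
python3 - <<'E'
from h import *
s=arm.state();print(s['tcp_pos'],s['tcp_rot'],s['joints'][-1])
for n in('wrist','top','side'):
    i,p,d=grab(n); w=pts(i,d); np.savez(n+'3.npz',p=p,d=d,w=w); cv2.imwrite(f'pics/{n}3.png',p[:,:,::-1])
    z=w[:,:,2];H,S,V=[x.astype(int) for x in cv2.split(cv2.cvtColor(p,cv2.COLOR_RGB2HSV))]
    A=lambda r:(np.hypot(w[:,:,0]-.53,w[:,:,1]-.18)<r); B=np.hypot(w[:,:,0]-.55,w[:,:,1]-.069)<.1
    g=(H>50)&(H<90)&(S>80)
    for t,k in(('base',A(.1)&g&(z>.007)&(z<.016)),('post',A(.1)&g&(z>.16)&(z<.17)),('red',A(.05)&((H<6)|(H>174))&(S>150)&(z>.1)),('plate',B&(S<60)&(z>.16)&(z<.207)&(V>90)),('plateAll',B&(S<60)&(z>.055)&(z<.207)&(V>90)),('grip',B&(S>70)&(H<30)&(z>.2)&(z<.245))):
        P=w[k]*1000
        if len(P)<8: print(n,t,len(P));continue
        c,q,a=cv2.minAreaRect(P[:,:2].astype(np.float32)); print(n,t,len(P),np.round(c,1),np.round(q,1),round(a,1),np.round(np.percentile(P[:,2],[2,50,98]),1))
E
```

```text
clock: 6.5
tcp_pos: [0.5496, 0.0699, 0.2387]
tcp_rot: [0.651, 0.759, -0.001, -0.001]
wrist_force: [0.3, 0.3, -2.9]
grip_width: 0.226
gripper_force: 58.8
clock: 6.8
tcp_pos: [0.5485, 0.0676, 0.2021]
tcp_rot: [0.652, 0.758, -0.002, -0.002]
wrist_force: [-0.6, -0.9, -2.9]
grip_width: 0.227
gripper_force: 59.0
[0.54854029 0.06764015 0.20205151] [ 0.65180463  0.75838237 -0.00206054 -0.00163288] 1.542833331489273
wrist base 7606 [511.1 178.9] [110.5  99.8] 8.7 [ 9.4 11.2 12.8]
wrist post 3993 [486.5 174.3] [30.6 28.8] 8.3 [161.8 164.2 165.7]
wrist red 682 [546.1 170.9] [49.2 11.4] 83.8 [139.9 155.3 158.3]
wrist plate 945 [542.6 111.9] [27.9 67.2] 9.6 [199.6 201.  202.3]
wrist plateAll 952 [542.6 111.9] [27.9 67.2] 9.6 [199.4 201.  202.3]
wrist grip 10560 [556.7  74.4] [77.2 52.5] 85.6 [209.  235.8 239.3]
top base 0
top post 0
top red 0
top plate 57 [556.6  10.2] [10.1 27.9] 23.4 [161.7 200.2 205.6]
top plateAll 118 [556.2  10.3] [10.3 28.3] 21.8 [ 70.7 155.4 205.4]
top grip 7
side base 354 [504.1 174.4] [ 98.4 104.4] 8.7 [ 7.7 11.8 15.3]
side post 44 [485.2 170.4] [28.5 32.2] 14.4 [160.1 164.4 167.3]
side red 0
side plate 150 [543.3  64. ] [ 18.4 151.6] 10.7 [161.7 177.8 205.6]
side plateAll 504 [543.7  65.4] [ 19.9 154.1] 9.0 [ 66.5 129.8 203.5]
side grip 161 [557.5  58. ] [82.9 30.3] 82.3 [204.4 229.  240.9]
```

View pics/wrist3.png

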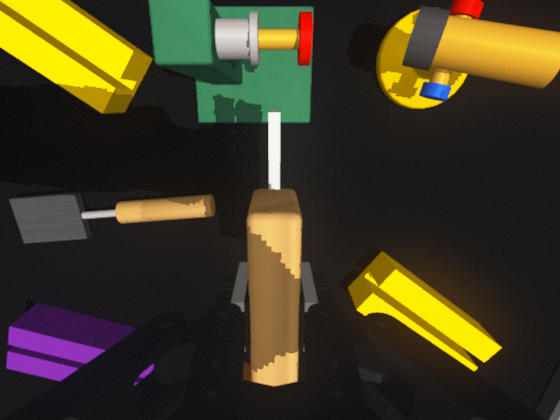

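View pics/side3.png

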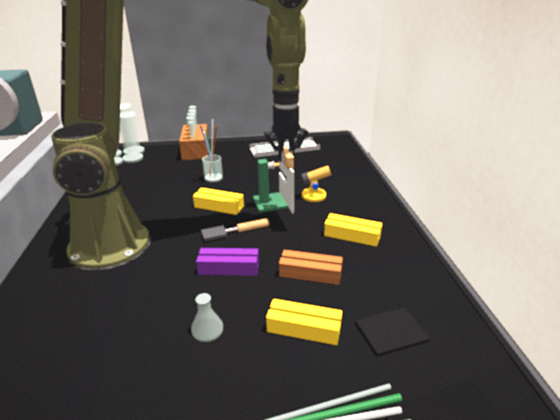

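The plate edge (column 274) lies between the flange (258) and the red head (300). The side view shows the shield upright to the right of the pin. I let the arm settle before inserting.

```bash
python3 -m pendant '{"hand":[-1,-1,-1],"linear":[[0,0,0],[0,0,0],[0,0,0]],"yaw":[0,0,0]}'
python3 - <<'E'
from h import *
s=arm.state();t=s['tcp_pos']*1000;print(t,s['tcp_rot'],s['wrist_force'])
q=s['tcp_rot'];print('yaw',np.degrees(2*np.arctan2(q[1],q[0]))-90)
a=np.radians(8.7);X=np.array([np.cos(a),np.sin(a)]);Y=np.array([-X[1],X[0]])
d=np.array([533.5,182.2])-t[:2];print('along pin',d@X,'along y',d@Y)
E
```

```text
clock: 7.25
tcp_pos: [0.5509, 0.0686, 0.2055]
tcp_rot: [0.652, 0.758, 0.0, 0.0]
wrist_force: [-0.1, -0.4, -3.0]
grip_width: 0.227
gripper_force: 59.0
[550.92940474  68.60361634 205.45215709] [6.52187278e-01 7.58057736e-01 3.48103600e-04 3.21326134e-04] [-0.05272125 -0.44020019 -2.95965588]
yaw 8.586555030723858
along pin -0.046177868751090215 along y 114.9257168663754
```

```bash
python3 -m pendant '{"hand":[-1,-1,-1,-1,-1,-1,-1,-1,-1,-1,-1],"linear":[[-1.5,9.9,0],[-1.5,9.9,0],[-1.5,9.9,0],[-1.5,9.9,0],[-1.5,9.9,0],[-1.5,9.9,0],[-1.5,9.9,0],[-1.5,9.9,0],[-1.5,9.9,0],[-1.5,9.9,0],[-0.8,4.9,0]],"yaw":[0,0,0,0,0,0,0,0,0,0,0]}'
python3 -m pendant '{"hand":[-1,-1,-1],"linear":[[0,0,0],[0,0,0],[0,0,0]],"yaw":[0,0,0]}'
python3 - <<'E'
from h import *
i,p,d=grab('wrist');cv2.imwrite('pics/w4.png',p[:,:,::-1])
E
```

```text
clock: 8.35
tcp_pos: [0.5346, 0.1736, 0.2049]
tcp_rot: [0.652, 0.758, 0.0, -0.0]
wrist_force: [0.0, -0.6, -2.7]
grip_width: 0.221
gripper_force: 59.1
clock: 8.65
tcp_pos: [0.5348, 0.1722, 0.2049]
tcp_rot: [0.652, 0.758, -0.0, 0.0]
wrist_force: [-0.1, 0.7, -3.1]
grip_width: 0.224
gripper_force: 59.1
```

View pics/w4.png

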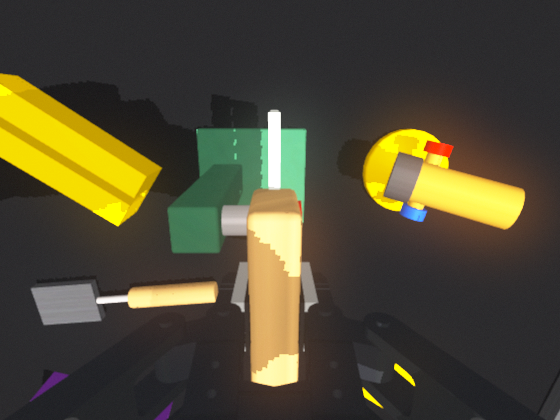

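The plate is in the gap with no contact. I advance to the estimate, then feel for the end of the channel.

```bash
python3 -m pendant '{"hand":[-1,-1,-1,-1,-1],"linear":[[-0.8,4.9,0],[-0.8,4.9,0],[0,0,0],[0,0,0],[0,0,0]],"yaw":[0,0,0,0,0]}'
for k in 1; do python3 -m pendant '{"hand":[-1,-1,-1],"linear":[[-0.3,2,0],[0,0,0],[0,0,0]],"yaw":[0,0,0]}'; done
python3 -m pendant '{"hand":[-1,-1,-1],"linear":[[-0.15,1,0],[0,0,0],[0,0,0]],"yaw":[0,0,0]}'
```

```text
clock: 9.2
tcp_pos: [0.5332, 0.1823, 0.2049]
tcp_rot: [0.652, 0.758, -0.0, 0.0]
wrist_force: [1.0, 0.1, -2.6]
grip_width: 0.222
gripper_force: 59.1
clock: 9.5
tcp_pos: [0.5329, 0.1843, 0.2049]
tcp_rot: [0.652, 0.758, -0.0, 0.0]
wrist_force: [0.0, 0.5, -2.8]
grip_width: 0.229
gripper_force: 59.1
clock: 9.8
tcp_pos: [0.5328, 0.185, 0.2049]
tcp_rot: [0.652, 0.758, -0.0, 0.0]
wrist_force: [0.4, -1.3, -2.4]
grip_width: 0.229
gripper_force: 59.1
```

```bash
python3 -m pendant '{"hand":[-1,-1,-1],"linear":[[-0.15,1,0],[0,0,0],[0,0,0]],"yaw":[0,0,0]}'; python3 -m pendant '{"hand":[-1,-1,-1],"linear":[[-0.15,1,0],[0,0,0],[0,0,0]],"yaw":[0,0,0]}'
```

```text
clock: 10.1
tcp_pos: [0.5327, 0.1856, 0.2048]
tcp_rot: [0.652, 0.758, -0.001, 0.001]
wrist_force: [0.1, -5.6, -2.6]
grip_width: 0.225
gripper_force: 59.1
clock: 10.4
tcp_pos: [0.5326, 0.1859, 0.2048]
tcp_rot: [0.653, 0.758, -0.001, 0.001]
wrist_force: [0.8, -6.7, -2.3]
grip_width: 0.218
gripper_force: 59.1
```

Contact came at y ≈ 0.185, which puts the leg centre at 0.182, as estimated. I back off and lower.

```bash
python3 -m pendant '{"hand":[-1,-1,-1,-1],"linear":[[0.4,-2.5,0],[0.35,-2.5,0],[0,0,0],[0,0,0]],"yaw":[0,0,0,0]}'
python3 -m pendant '{"hand":[-1,-1,-1,-1,-1,-1,-1,-1,-1,-1],"linear":[[0,0,-3],[0,0,-3],[0,0,-3],[0,0,-3],[0,0,-3],[0,0,-3],[0,0,-3],[0,0,-2],[0,0,0],[0,0,0]],"yaw":[0,0,0,0,0,0,0,0,0,0]}'
```

```text
clock: 10.8
tcp_pos: [0.5332, 0.1828, 0.205]
tcp_rot: [0.652, 0.758, 0.0, -0.0]
wrist_force: [0.3, 0.1, -2.6]
grip_width: 0.231
gripper_force: 59.1
clock: 11.8
tcp_pos: [0.5332, 0.1823, 0.1819]
tcp_rot: [0.652, 0.758, -0.0, -0.0]
wrist_force: [-0.8, 0.0, -2.8]
grip_width: 0.228
gripper_force: 59.0
```

```bash
python3 -m pendant '{"hand":[-1,-1,-1,-1,-1],"linear":[[0,0,-1],[0,0,-1],[0,0,-1],[0,0,0],[0,0,0]],"yaw":[0,0,0,0,0]}'; python3 -m pendant '{"hand":[-1,-1,-1],"linear":[[0,0,-1],[0,0,0],[0,0,0]],"yaw":[0,0,0]}'
```

```text
clock: 12.3
tcp_pos: [0.5332, 0.1823, 0.1789]
tcp_rot: [0.652, 0.758, -0.0, 0.0]
wrist_force: [0.5, -1.3, -2.0]
grip_width: 0.223
gripper_force: 59.0
clock: 12.6
tcp_pos: [0.5333, 0.1824, 0.1781]
tcp_rot: [0.652, 0.758, 0.0, 0.0]
wrist_force: [-0.4, -0.1, -0.5]
grip_width: 0.224
gripper_force: 59.6
```

```bash
python3 -m pendant '{"hand":[-1,-1,-1,-1],"linear":[[0,0,-0.4],[0,0,0],[0,0,0],[0,0,0]],"yaw":[0,0,0,0]}' 20
python3 -m pendant '{"hand":[-0.55,-0.5,-0.45,-0.4,-0.3,-0.2,0,0.2,0.2,0.2],"linear":[[0,0,0],[0,0,0],[0,0,0],[0,0,0],[0,0,0],[0,0,0],[0,0,0],[0,0,0],[0,0,0],[0,0,0]],"yaw":[0,0,0,0,0,0,0,0,0,0]}'
```

```text
clock: 13.0
tcp_pos: [0.5333, 0.1824, 0.1779]
tcp_rot: [0.652, 0.758, 0.0, 0.0]
wrist_force: [-0.7, -0.5, 4.9]
grip_width: 0.232
gripper_force: 60.0
clock: 14.0
tcp_pos: [0.5332, 0.1823, 0.1775]
tcp_rot: [0.652, 0.758, 0.0, -0.0]
wrist_force: [-0.3, 0.6, -0.1]
grip_width: 0.603
gripper_force: 0.0
```

Released; wrist force is zero. I retreat straight up and check.

```bash
python3 -m pendant '{"hand":[0.2,0.2,0.2,0.2,0.2,0.2,0.2,0.2,0.2,0.2,0.2],"linear":[[0,0,10],[0,0,15],[0,0,20],[0,0,25],[0,0,25],[0,0,25],[0,0,25],[0,0,0],[0,0,0],[0,0,0],[0,0,0]],"yaw":[0,0,0,0,0,0,0,0,0,0,0]}'
python3 - <<'E'
from h import *
i,p,d=grab('wrist');w=pts(i,d);z=w[:,:,2];i2,p2,_=grab('side')
im=np.hstack([cv2.resize(p[:,:,::-1],(400,300)),cv2.resize(p2[140:230,220:340,::-1],(400,300))]);cv2.imwrite('pics/f.png',im)
k=(np.hypot(w[:,:,0]-.533,w[:,:,1]-.182)<.1)&(z>.2)&(z<.225)
P=w[k]*1000;c,q,a=cv2.minAreaRect(P[:,:2].astype(np.float32));print(len(P),c,q,a,np.percentile(P[:,2],[2,50,98]))
E
```

```text
clock: 15.1
tcp_pos: [0.5326, 0.1821, 0.3214]
tcp_rot: [0.652, 0.758, -0.001, -0.0]
wrist_force: [0.2, 0.2, -0.1]
grip_width: 0.604
gripper_force: 0.0
2635 (534.0022583007812, 184.49578857421875) (19.997943878173828, 89.2284164428711) 8.502447128295898 [208.87524514 211.7133607  213.48415306]
```

View pics/f.png

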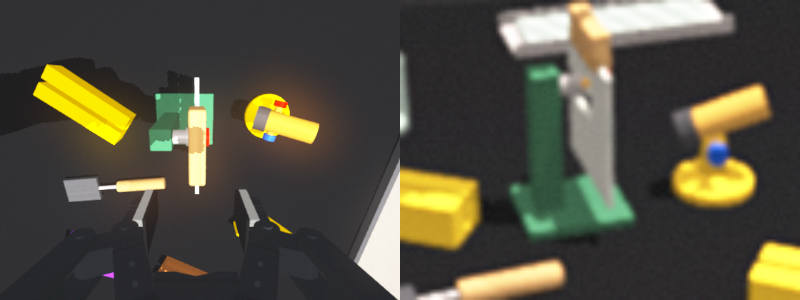

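The left half shows the shield's grip at (197,145), hanging over the pin between flange and head. The right half shows it upright on the stand, with the burner and paddle undisturbed. The grip top is at 0.212 m, against 0.213 m expected.

```bash
python3 -c "
from bench import arm
print(arm.job_done())"
```

```text
the job is handed in; nothing more can be done
None
```

The heat shield hangs upright on the stand's pin, released with the gripper clear above it; the job was handed in at about 15 s, and the robot touched none of the burner, rod jar, paddle or flask.

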